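Clamp a temple in the clip stand

TASK

Push the loose temple along the stand's channel until it is fully home against the stop, then turn the knob clockwise, letting your grip sink with the knob, until the foot touches the temple and the sprung arm has just lifted about one and a half millimetres, so that the temple is held snugly. Do not strain the sprung arm or crush the temple, and leave the other things where they are.

Things in the scene. Friction and masses are not known exactly. Their poses are not given: they have to be found in the camera images.
- stand: brushed steel spring clip stand, bolted down. Origin on the bench under the middle of its bed; x runs along the channel towards the stop, z up. Base 150 x 64 x 12 (x -63 to +87). Bed x -50 to +50, floor 40 above the bench; channel 14.5 wide, side walls 5 thick, 4 high, x -35 to +50. Clamp axis: vertical at x +30, y 0. Column at x +74, radius 8, top 80 above the bench
- stop (a point): middle of the face of the stop, a steel lip across the channel's far end (stand x +50, this point 43 above the bench, its top 52); axes as the stand's
- spring_arm: sprung arm carrying the clamp's nut, 18 wide, 8 thick; origin on the clamp axis on its underside, 68 above the bench at rest. Slides up and down on the column against a spring of 8 N per mm both ways: any push or pull along the axis on knob or foot moves it. Once the foot rests on the temple, more turning lifts the arm instead of lowering the knob
- screw: rising stem (radius 4); origin on the clamp axis at mid-height of its round knurled aluminium knob (diameter 30, 22 high), 123 above the bench when fully raised. Under the arm hangs its black foot pad, diameter 12, underside about 66 below this origin; the pad's setting differs by up to 3.5 either way and is not measured
- knob (a joint): turn of the knob in rad: 0 fully raised, grows clockwise seen from above, to 4.8; starts at 0 to 0.8. Knob and stem sink together 4.0 mm per rad (25 mm a turn) relative to the arm. Turning friction about 0.12 N m, so it stays where it is left
- temple: loose tortoiseshell acetate temple (spectacle side arm), 130 long, 6 thick, about 20 g, lying flat in the channel. Origin under mid-length; x towards the hinge end, z up. Front 90 straight, 13 wide; last 40 (ear end) 10 wide, bending up to 6.6 to +y. Starts 12 to 28 short of the stop, ear end out over the near end of the bed
- hinge_end (a point): middle of the temple's hinge end face, the one that meets the stop
- ear_end (a point): middle of the temple's ear end face, 3 above its underside; push here along the stand's x axis
- cleaning_block: black plastic lens cleaning block, 70 x 45 x 26; a bystander; origin under its middle
- parts_jar: squat amber glass parts jar, diameter 58, 46 high; a bystander; origin under its middle
- pin_vise: chrome pin vise lying down, 95 long, 12 thick; a bystander; origin under its middle
- screwdriver: small screwdriver lying down, blue anodized handle, 150 long, 11 thick; a bystander; origin under its middle
- frame_front: tortoiseshell spectacle front lying flat, 132 x 42 x 5; a bystander; origin under its middle
- screw_tray: aluminium four-pocket screw tray, 90 x 70 x 18; a bystander; origin under its middle
- loupe_case: grey rounded loupe case, 50 x 70 x 30; a bystander; origin under its middle
Mind the look-alikes: they are no part of the job. There is more than one size of the temple; the one meant has the size given above. Leave any blue look-alike of the stand alone.

How it is judged:
By the outcome, as a careful person would: the job done as asked, in the order asked, and still so for the second after the job is handed in, with the robot touching nothing.
It also fails if it takes over 72 s, if anything falls off the work surface, if the arm or the gripper's body presses on something with over 40 N, if the wrist force passes 120 N, or if a joint passes its speed limit or range.

ROBOT

A 7-joint arm with a two-finger parallel gripper is mounted at the origin on the work surface. World frame = base frame: x ahead of the robot, y to its left, z up, the work surface at z = 0. Lengths are in m, angles in rad, forces in N, time in s.
With the tool pointing down it reaches from about 0.35 to 0.775 m from the base axis. Payload 3.1 kg.
Tool frame: the origin (TCP) lies on the centre line of the jaws, within the pads' length; the fingertips stand 8 mm ahead of it and the grasp point (between the pads) lies 11 mm behind it (finger_overhang is the distance from the TCP to the fingertips, in m); z points along the fingers, y is the line along which they close (so a half turn about z gives the same grasp; the last joint's range is limited). The gripper opens to 85 mm and grips with 20 to 120 N. Pads are 22 mm wide; open, the fingers measure 114 mm over their backs; the gripper's body (76 mm by 85 mm) begins 54 mm behind the grasp point. The pads swing forward as they close: fully open they stand 13 mm farther back than shut.
Start: joints at [1.262, 0.311, 0.014, 1.512, -0.004, 1.319, -0.027], TCP at [0.145, -0.531, 0.239] pointing down, gripper open.
Joint ranges: [-2.7, 2.7], [-0.3, 1.91], [-1.27, 1.3], [0.12, 2.57], [-1.44, 4.58], [0.2, 2.03], [-3.05, 3.05]. Speed limits (rad/s): [2.79, 2.79, 3.14, 3.14, 3.14, 3.14, 3.14].

INTERFACE

Orientations are given as a 3x3 rotation matrix whose columns are the frame's x, y, z axes.
In Python, from rig import * gives the robot as it stands.
- The arm moves only by the tool drive_tool, never from a script. Its argument "motion" is a list of rows, each a list of 7 numbers: the shift along the tool's x, y, z in parts of the range, where 1.0 means 1 m, then the turn, a rotation vector about the tool's x, y, z in fractions of the full range, 1 being 120 degrees, then the finger opening in m, from 0 to 0.0854. A call has exactly 10 rows; each row is the pose to reach, as a shift and turn from the pose commanded when the call began, along the tool's axes at that moment; what a row does not reach only later rows make up. A row lasts 1/8 s, in which the tool goes at most 62.5 mm and 10.7 degrees, less where a joint would pass 70% of its speed; a pose out of reach is approached as far as the arm can. A shift or turn number past 1, either way, is cut back to 1. A call with a gripper value outside its range is refused whole. The fingers move at their own pace and stop on an object; "squeeze" is the grip in N (left out, the last holds). Time passes only in rows, so rows that repeat a pose let the fingers close, or fill a call up. It gives the time, the measured TCP pose, the force, the opening and the grip force at its end, in the units of the state.
- observe(): the state, without advancing time (a new reading comes with each control period).
- capture(name): name is "side" or "top" or "wrist"; returns a dict with "img" (480x640x3 uint8, blue, green, red), "camera_matrix" (3x3 intrinsics, pixels), "k1" (the pictures are not rectified: a ray, as slopes to the right and down, at radius r is drawn at 1 + k1 r^2 times it, then the intrinsics apply), "R" (3x3) and "t" (3): a world point X has camera coordinates R X + t; the wrist camera has in their place "T_tool_cam" (4x4, takes a point from camera to tool coordinates, whose origin is the TCP and whose axes are the flange's). Camera axes: x right, y down, z forward; pixel columns grow to the right and rows downward; lengths in m; the calibration is good to about 2 mm. A picture is of the moment at which its call begins: read the wrist's pose just before it. There is no depth.
- sign_off(): hands the job in; it is judged then, once.
The state is a dict: "time": time; "qpos": joint angles; "joint_velocities": joint speeds; "tau": joint torques, N m; "tool_pos": TCP position; "eef_rot": TCP orientation; "contact_force": force on the tool from outside, world axes, zero at the start; "wrist_torque": the same for the moment, N m; "grip_width": finger opening in m; "grip_force": force on a finger pad.
Only numpy, scipy, OpenCV 4.12 (cv2) and the standard library are available. Lean on these libraries where they do the work, as an engineer would, in place of code of your own. Each camera call takes 0.05 s, during which the arm holds its last target. There are 200 camera calls.

## Working session

There is one attempt and no reset: what is moved stays moved. The work goes in short steps, Python scripts to look and compute and a tool call to move; the robot and the scene stay as the last step left them, time stands still between calls to the robot, and variables do not carry over. Pictures are saved under pics/ and viewed, at most 10 in all, crops included, and the job is handed in when it is done.

Besides the shell and the picture viewer there is one more tool, called as name(argument=value, ...), one argument or row to a line, values as JSON. drive_tool: Moves the arm, as the interface text tells. Its arguments: {"type":"object","properties":{"motion":{"type":"array","items":{"type":"array","items":{"type":"number"}}},"squeeze":{"type":"number"}},"required":["motion"]}

```bash
mkdir -p pics; ls
python3 - <<'E'
from rig import *
import cv2,numpy as np
s=observe();print(s)
a=capture("top");b=capture("side")
cv2.imwrite("pics/top0.png",a["img"]);cv2.imwrite("pics/side0.png",b["img"])
for c in(a,b):print(c["camera_matrix"],c["k1"],c["R"],c["t"])
E
```

```text
pics
{'time': 0.0, 'qpos': array([ 1.2623112 ,  0.31177264,  0.01398256,  1.51306108, -0.0044015 ,
        1.31921932, -0.02721425]), 'joint_velocities': array([ 1.64995610e-03, -1.16286733e-03,  5.77801030e-04,  1.95491500e-03,
        7.32969835e-05,  1.50540322e-03,  9.48635634e-04]), 'tau': array([-1.93563355e-04, -3.79918957e+01,  1.45943798e-01, -2.30592048e+01,
        1.22584958e-02,  1.33998177e-02,  2.75782661e-06]), 'tool_pos': array([ 0.14482453, -0.52984302,  0.23819365]), 'eef_rot': array([[ 9.64604634e-01,  2.63699382e-01, -7.31643139e-04],
       [ 2.63700380e-01, -9.64601857e-01,  2.31684506e-03],
       [-9.47937185e-05, -2.42777406e-03, -9.99997048e-01]]), 'contact_force': array([0.16555245, 0.00370908, 0.30211587]), 'wrist_torque': array([-0.00774911,  0.03946681, -0.04776699]), 'grip_force': 0.0, 'grip_width': 0.08536257794425386}
[[573.49176198   0.         319.0165612 ]
 [  0.         573.49176198 242.89217435]
 [  0.           0.           1.        ]] -0.08478499945806815 [[ 0.01763842 -0.99968528 -0.01783912]
 [-0.98829251 -0.01472753 -0.15185851]
 [ 0.15154799  0.02030881 -0.98824125]] [0.0782474  0.55066263 1.03792034]
[[489.2269099    0.         325.9117616 ]
 [  0.         489.2269099  240.25986685]
 [  0.           0.           1.        ]] -0.1291321710088088 [[ 0.93020675 -0.36646784 -0.02041363]
 [-0.23852673 -0.56130876 -0.79248816]
 [ 0.27896308  0.74204703 -0.60954557]] [-0.48014858  0.24933344  0.93339056]
```

View pics/top0.png

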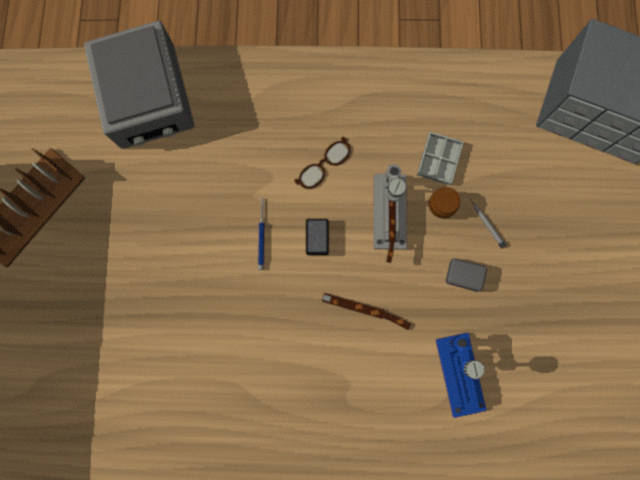

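View pics/side0.png

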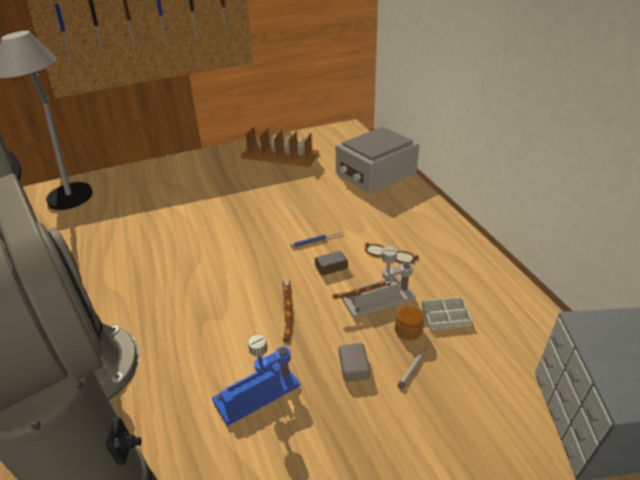

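The top view shows two candidates for the temple. One is in the steel stand at about (391,235). The other is a larger loose one on the bench at about (365,308), a look-alike. The steel stand at (390,212) is the one meant, and the blue one at (462,375) is a look-alike. The knob is at about (397,187). The side view agrees: steel stand at (378,298), blue stand at (257,385). I'll check this choice in one close crop.

```bash
cat > h.py <<'E'
import numpy as np,cv2
from rig import *
def ray(c,px,R=None,t=None):
    K=c["camera_matrix"];R=c["R"] if R is None else R;t=c["t"] if t is None else t
    d=((np.array(px,float)-K[:2,2])/[K[0,0],K[1,1]]);u=d.copy()
    for _ in range(20):u=d/(1+c["k1"]*(u@u))
    return -R.T@t,R.T@np.array([u[0],u[1],1])
def onz(c,px,z,**k):
    o,d=ray(c,px,**k);return o+d*(z-o[2])/d[2]
def proj(c,X,R=None,t=None):
    K=c["camera_matrix"];R=c["R"] if R is None else R;t=c["t"] if t is None else t
    p=R@np.array(X)+t;u=p[:2]/p[2];u=u*(1+c["k1"]*(u@u));return u*[K[0,0],K[1,1]]+K[:2,2]
def wristRt(c,s):
    T=np.eye(4);T[:3,:3]=s["eef_rot"];T[:3,3]=s["tool_pos"];M=np.linalg.inv(T@c["T_tool_cam"]);return dict(R=M[:3,:3],t=M[:3,3])
E
python3 - <<'E'
from h import *
a=capture("top");b=capture("side")
A=cv2.resize(a["img"][155:275,350:430],None,fx=5,fy=5,interpolation=2)
B=cv2.resize(b["img"][235:335,325:425],None,fx=4,fy=4,interpolation=2)
o=np.zeros((600,800,3),np.uint8);o[:,:400]=A;o[:400,400:]=B
cv2.imwrite("pics/crop1.png",o)
E
```

```text
(no output)
```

View pics/crop1.png

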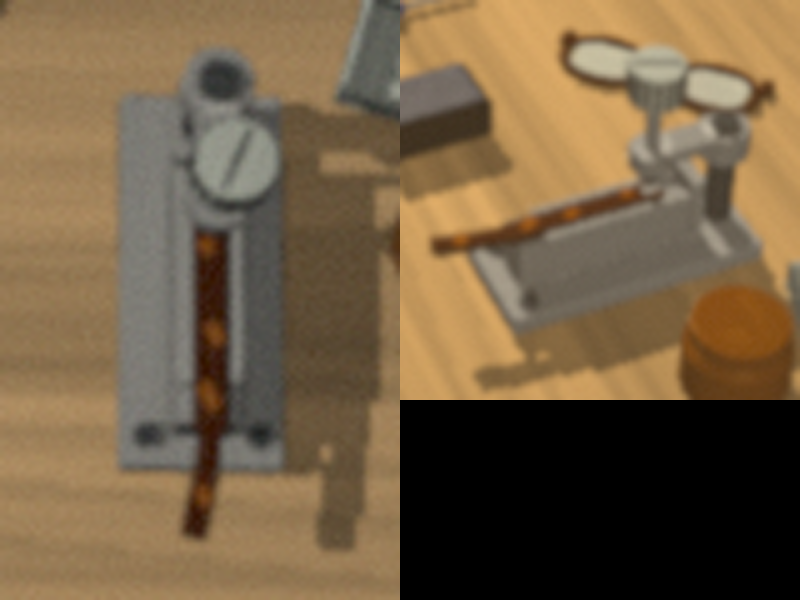

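Run:
```python
from h import *
a=capture("top");b=capture("side")
P=lambda u,v:(350+u/5-.4,155+v/5-.4)
c=[onz(a,P(*q),.012) for q in[(120,95),(118,468),(284,468),(283,95)]]
for x in c:print(x.round(4))
print("ear",onz(a,P(195,537),.046).round(4),"knob",onz(a,P(236,158),.132).round(4),"col",onz(a,P(222,80),.08).round(4))
d=(c[0]-c[1]+c[3]-c[2]);d/=np.linalg.norm(d);y=np.array([-d[1],d[0],0])
o=sum(c)/4-d*.012;o[2]=0;print("stand o",o.round(4),"yaw deg",np.degrees(np.arctan2(d[1],d[0])))
L=lambda x,yy,z:o+x*d+yy*y+np.array([0,0,z])
for n,q in dict(knobtop=(.03,0,.132),col=(.074,0,.08),stop=(.05,0,.052)).items():print(n,L(*q).round(4),((proj(a,L(*q))-[349.6,154.6])*5).round(),((proj(b,L(*q))-[325,235])*4).round())
# triangulate knob: side crop (657,60)-> top ctr
o1,d1=ray(a,P(236,158));o2,d2=ray(b,(325+257/4,235+62/4))
s=np.linalg.lstsq(np.c_[d1,-d2],o2-o1,rcond=None)[0];print("tri knob top",o1+s[0]*d1,o2+s[1]*d2)
e=onz(a,P(195,537),.046);print("ear local",(e-o)@d,(e-o)@y)
c=capture("wrist");print(c["T_tool_cam"],c["camera_matrix"],c["k1"])
```

```text
[ 0.6941 -0.0176  0.012 ]
[ 0.5452 -0.0172  0.012 ]
[ 0.5462 -0.0814  0.012 ]
[ 0.6951 -0.082   0.012 ]
ear [ 0.5147 -0.0435  0.046 ] knob [ 0.6382 -0.0493  0.132 ] col [ 0.6814 -0.0503  0.08  ]
stand o [ 0.6082 -0.0495  0.    ] yaw deg -0.2050883234418651
knobtop [ 0.6382 -0.0496  0.132 ] [237. 158.] [257.  61.]
col [ 0.6822 -0.0498  0.08  ] [221.  78.] [325. 117.]
stop [ 0.6582 -0.0497  0.052 ] [212. 159.] [281. 168.]
tri knob top [ 0.63845516 -0.04936242  0.13110218] [ 0.63839869 -0.04934507  0.13108557]
ear local -0.09352481032057097 0.005703908565091702
[[-5.88577966e-04 -9.52770751e-01 -3.03689890e-01  7.74802575e-02]
 [ 9.99998556e-01 -7.65537158e-05 -1.69791288e-03  9.51865437e-05]
 [ 1.59447314e-03 -3.03690450e-01  9.52769420e-01 -1.34987186e-01]
 [ 0.00000000e+00  0.00000000e+00  0.00000000e+00  1.00000000e+00]] [[348.49904531   0.         325.95074021]
 [  0.         348.49904531 234.56792071]
 [  0.           0.           1.        ]] -0.04808387093456892
```

The crop confirms the choice: the steel stand with a 13-wide temple in its channel, ear end at crop (195,537) and knob at (236,158). The ear end is about 13.5 mm short of home. Next I work out the first move, which ends above and just short of the ear end.

```bash
cat >> h.py <<'E'
from scipy.spatial.transform import Rotation as Ro
def to(p,yaw):
    s=observe();R=s["eef_rot"];y=np.radians(yaw);c,n=np.cos(y),np.sin(y)
    T=np.array([[c,n,0],[n,-c,0],[0,0,-1]])
    print("shift mm",(R.T@(np.array(p)-s["tool_pos"])*1e3).round(1),"rot deg",np.degrees(Ro.from_matrix(R.T@T).as_rotvec()).round(2),"pos",s["tool_pos"].round(4),"F",s["contact_force"].round(2),"q",s["qpos"].round(2),"w",round(s["grip_width"],4),"t",s["time"])
E
python3 -c "
from h import *
to((.485,-.0435,.23),90)"
```

```text
shift mm [ 456.4 -380.     9.2] rot deg [-3.000e-02 -2.000e-02 -7.471e+01] pos [ 0.145  -0.5304  0.239 ] F [-0.06  0.57  0.15] q [ 1.26  0.31  0.01  1.51 -0.    1.32 -0.03] w 0.0853 t 0.35
```

The manual's scale: turns go in shares of 120 degrees. Converting my numbers, -74.7 degrees / 120 = -0.6225.

drive_tool(
  motion=[
    [0.0456,-0.038,0.001,0,0,-0.0625,0],
    [0.0912,-0.076,0.002,0,0,-0.125,0],
    [0.1368,-0.114,0.003,0,0,-0.1867,0],
    [0.1824,-0.152,0.004,0,0,-0.2492,0],
    [0.228,-0.19,0.005,0,0,-0.3117,0],
    [0.2736,-0.228,0.006,0,0,-0.3733,0],
    [0.3192,-0.266,0.007,0,0,-0.4358,0],
    [0.3648,-0.304,0.008,0,0,-0.4983,0],
    [0.4104,-0.342,0.009,0,0,-0.56,0],
    [0.456,-0.38,0.009,0,0,-0.6225,0],
  ],
)

```text
time: 1.6
tool_pos: [0.4856, -0.0425, 0.2305]
eef_rot: [[-0.003, 1.0, 0.001], [1.0, 0.003, -0.001], [-0.001, 0.001, -1.0]]
contact_force: [0.5, -0.4, 0.4]
grip_width: -0.0001
grip_force: 0.0
```

```bash
python3 -c "
from h import *
to((.485,-.0435,.038),90)
c=capture('wrist');cv2.imwrite('pics/w1.png',c['img'])"
```

```text
shift mm [ -0.9  -0.8 192.5] rot deg [0.05 0.04 0.19] pos [ 0.4856 -0.0425  0.2305] F [ 0.52 -0.41  0.39] q [ 0.55  0.24 -0.59  1.67  0.14  1.27 -0.07] w -0.0001 t 1.6
```

View pics/w1.png

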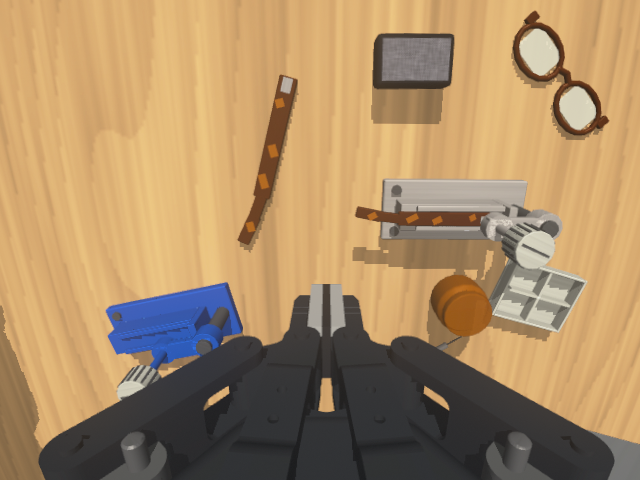

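The wrist view shows the temple's ear end at (357,211), in the stand on the right. The larger look-alike is at (270,160), and the closed fingertips are at (327,320). I'll check the ear position from this ray, then go down.

```bash
python3 -c "
from h import *
s=observe();c=capture('wrist');k=wristRt(c,s)
print(onz(c,(357,211),.043,**k))
print(proj(c,s['tool_pos']+np.array([0,0,-.008]),**k),proj(c,s['tool_pos']+np.array([.01,0,-.008]),**k),proj(c,s['tool_pos']+np.array([.01,0,.01]),**k))"
```

```text
[ 0.52007097 -0.03104534  0.043     ]
[326.62406956 301.69126617] [348.36857021 301.960247  ] [351.32969064 322.854855  ]
```

In the tool's units: 0.2 degrees / 120 = 0.0017.

drive_tool(
  motion=[
    [0,-0.001,0.03,0,0,0.0017,0],
    [0,-0.001,0.06,0,0,0.0017,0],
    [0,-0.001,0.09,0,0,0.0017,0],
    [0,-0.001,0.12,0,0,0.0017,0],
    [0,-0.001,0.14,0,0,0.0017,0],
    [0,-0.001,0.16,0,0,0.0017,0],
    [0,-0.001,0.175,0,0,0.0017,0],
    [0,-0.001,0.185,0,0,0.0017,0],
    [0,-0.001,0.191,0,0,0.0017,0],
    [0,-0.001,0.191,0,0,0.0017,0],
  ],
)

```text
time: 2.95
tool_pos: [0.4837, -0.0438, 0.0392]
eef_rot: [[0.004, 1.0, -0.0], [1.0, -0.004, -0.0], [-0.0, -0.0, -1.0]]
contact_force: [0.4, -0.5, -0.1]
grip_width: 0.0002
grip_force: 0.0
```

```bash
python3 -c "
from h import *
to((.485,-.0435,.038),90)
c=capture('wrist');a=capture('top');o=np.zeros((480,800,3),np.uint8)
o[:,:480]=c['img'][:,160:];o[:480,480:]=cv2.resize(a['img'][175:295,350:430],None,fx=4,fy=4)
cv2.imwrite('pics/w2.png',o)"
```

```text
shift mm [0.3 1.3 1.2] rot deg [-0.01  0.   -0.21] pos [ 0.4837 -0.0438  0.0392] F [ 0.37 -0.53 -0.12] q [ 0.47  0.46 -0.53  1.92  0.3   0.84 -0.22] w 0.0002 t 2.95
```

View pics/w2.png

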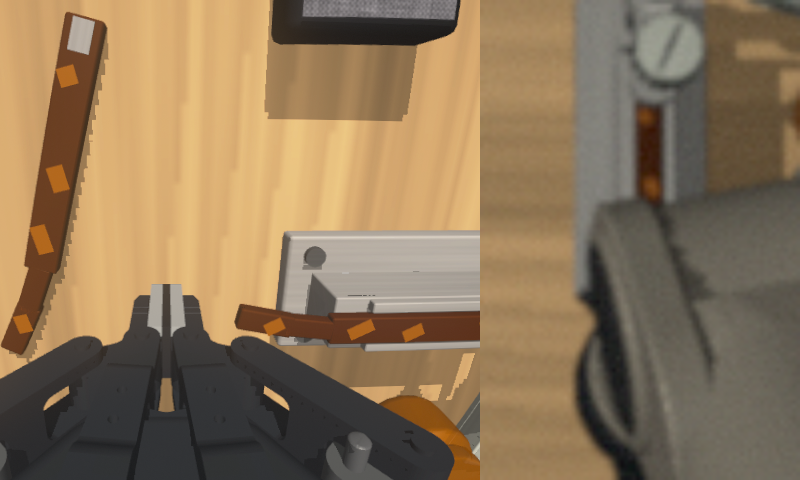

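The ear end's corners are at wrist (398,303) and (396,328), to the right of the fingertips. In the top view the robot hides it.

```bash
python3 -c "
from h import *
s=observe();c=capture('wrist');k=wristRt(c,s)
for p in[(399,304),(396,328),(398,316)]:print(onz(c,p,.043,**k).round(4))
for dx in(-.011,0,.011):print(proj(c,s['tool_pos']+np.array([.0,dx,-.008]),**k))
print(proj(c,(.5147,-.0435,.043),**k), proj(c,(.6082-.063,-.0495+.032,.012),**k),'seen 446,232')
"
```

```text
[ 0.5149 -0.039   0.043 ]
[ 0.5143 -0.0508  0.043 ]
[ 0.5148 -0.0448  0.043 ]
[326.81346851 322.41432546]
[326.7319872  301.53223314]
[326.64655151 279.68691258]
[397.93764644 313.33502139] [450.32974784 233.61190188] seen 446,232
```

drive_tool(
  motion=[
    [0,0.004,0.001,0,0,0,0],
    [0,0.008,0.001,0,0,0,0],
    [0,0.012,0.001,0,0,0,0],
    [0,0.015,0.001,0,0,0,0],
    [0,0.018,0.001,0,0,0,0],
    [0,0.021,0.001,0,0,0,0],
    [0,0.024,0.001,0,0,0,0],
    [0,0.026,0.001,0,0,0,0],
    [0,0.027,0.001,0,0,0,0],
    [0,0.027,0.001,0,0,0,0],
  ],
)

```text
time: 4.35
tool_pos: [0.5107, -0.0438, 0.0383]
eef_rot: [[0.004, 1.0, 0.0], [1.0, -0.004, 0.0], [0.0, 0.0, -1.0]]
contact_force: [0.2, -0.0, 0.0]
grip_width: 0.0002
grip_force: 0.0
```

```bash
python3 -c "
from h import *
to((.515,-.0435,.038),90)
c=capture('wrist');s=observe();k=wristRt(c,s);print(proj(c,(.5282,-.0445,.043),**k))
cv2.imwrite('pics/w3.png',cv2.resize(c['img'][230:380,260:460],None,fx=3,fy=3))"
```

```text
shift mm [0.3 4.3 0.3] rot deg [ 0.   -0.   -0.21] pos [ 0.5107 -0.0438  0.0383] F [ 0.22 -0.05  0.01] q [ 0.45  0.5  -0.52  1.85  0.31  0.87 -0.22] w 0.0002 t 4.35
[367.973507   317.10774589]
```

View pics/w3.png

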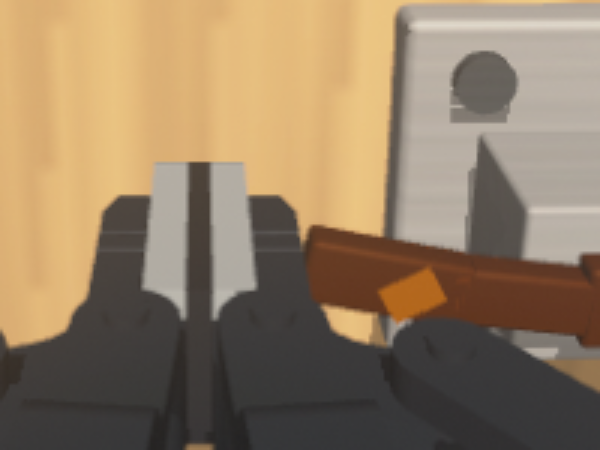

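In the crop the finger back touches the ear end at (308,265), with about 2.4 mm left to go. I'll push on gently and watch the force.

drive_tool(
  motion=[
    [0,0.0005,0,0,0,0,0],
    [0,0.001,0,0,0,0,0],
    [0,0.0015,0,0,0,0,0],
    [0,0.0018,0,0,0,0,0],
    [0,0.002,0,0,0,0,0],
    [0,0.002,0,0,0,0,0],
    [0,0.002,0,0,0,0,0],
    [0,0.002,0,0,0,0,0],
    [0,0.002,0,0,0,0,0],
    [0,0.002,0,0,0,0,0],
  ],
)

```text
time: 5.65
tool_pos: [0.5127, -0.0439, 0.0383]
eef_rot: [[0.004, 1.0, -0.0], [1.0, -0.004, -0.0], [-0.0, -0.0, -1.0]]
contact_force: [-0.2, -0.1, -0.5]
grip_width: -0.0002
grip_force: 0.0
```

drive_tool(
  motion=[
    [0,0.0003,0,0,0,0,0],
    [0,0.0006,0,0,0,0,0],
    [0,0.0008,0,0,0,0,0],
    [0,0.0008,0,0,0,0,0],
    [0,0.0008,0,0,0,0,0],
    [0,0.0008,0,0,0,0,0],
    [0,0.0008,0,0,0,0,0],
    [0,0.0008,0,0,0,0,0],
    [0,0.0008,0,0,0,0,0],
    [0,0.0008,0,0,0,0,0],
  ],
)

```text
time: 6.9
tool_pos: [0.5132, -0.0439, 0.0382]
eef_rot: [[0.004, 1.0, -0.001], [1.0, -0.004, -0.0], [-0.0, -0.001, -1.0]]
contact_force: [-3.1, -0.1, 0.6]
grip_width: -0.0
grip_force: 1.2
```

drive_tool(
  motion=[
    [0,0.0003,0,0,0,0,0],
    [0,0.0005,0,0,0,0,0],
    [0,0.0005,0,0,0,0,0],
    [0,0.0005,0,0,0,0,0],
    [0,0.0005,0,0,0,0,0],
    [0,0.0005,0,0,0,0,0],
    [0,0.0005,0,0,0,0,0],
    [0,0.0005,0,0,0,0,0],
    [0,0.0005,0,0,0,0,0],
    [0,0.0005,0,0,0,0,0],
  ],
)

```text
time: 8.15
tool_pos: [0.5134, -0.0439, 0.0381]
eef_rot: [[0.004, 1.0, -0.001], [1.0, -0.004, -0.0], [-0.0, -0.001, -1.0]]
contact_force: [-5.2, -0.0, 2.0]
grip_width: -0.0003
grip_force: 2.6
```

Firmly home: about 5 N against the stop at the predicted place. I'll retreat, then rise while turning the jaws.

In the tool's units: -80 degrees / 120 = -0.6667.

drive_tool(
  motion=[
    [0,-0.015,0,0,0,0,0],
    [0,-0.03,0,0,0,0,0],
    [0,-0.03,-0.05,0,0,-0.0833,0],
    [0,-0.03,-0.1,0,0,-0.1667,0.03],
    [0,-0.03,-0.15,0,0,-0.25,0.05],
    [0,0,-0.16,0,0,-0.3333,0.05],
    [0,0.03,-0.16,0,0,-0.4167,0.05],
    [0,0.07,-0.16,0,0,-0.5,0.05],
    [0,0.1,-0.16,0,0,-0.5833,0.05],
    [0,0.12,-0.16,0,0,-0.6667,0.05],
  ],
)

```text
time: 9.4
tool_pos: [0.6378, -0.0444, 0.1988]
eef_rot: [[-0.985, 0.173, 0.006], [0.173, 0.985, 0.001], [-0.006, 0.003, -1.0]]
contact_force: [-0.1, -0.1, -0.3]
grip_width: 0.0499
grip_force: 0.0
```

```bash
python3 -c "
from h import *
to((.6384,-.0494,.112),180)
to((.6384,-.0494,.18),180)
a=capture('top');b=capture('side');w=capture('wrist')
o=np.zeros((480,800,3),np.uint8);o[:,:320]=cv2.resize(a['img'][175:295,350:430],None,fx=4,fy=4);o[:,320:]=w['img'][:,80:560]
cv2.imwrite('pics/w4.png',o)"
```

```text
shift mm [-1.  -5.  86.8] rot deg [ 0.12  0.35 -9.96] pos [ 0.6378 -0.0444  0.1988] F [-0.13 -0.1  -0.27] q [ 0.52  0.65 -0.83  1.29  0.47  1.39  1.12] w 0.0499 t 9.4
shift mm [-1.4 -4.8 18.8] rot deg [ 0.12  0.35 -9.96] pos [ 0.6378 -0.0444  0.1988] F [-0.13 -0.1  -0.27] q [ 0.52  0.65 -0.83  1.29  0.47  1.39  1.12] w 0.0499 t 9.4
```

View pics/w4.png

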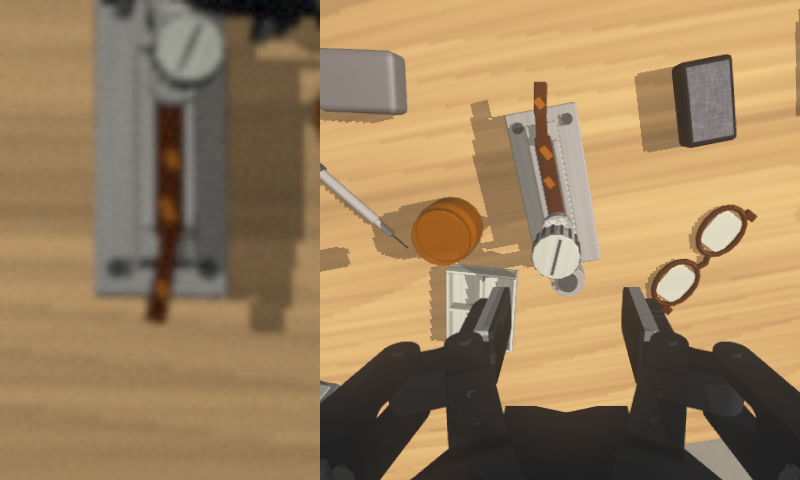

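In the top crop the temple is home, ear tip at (157,320), a shift of about 13 mm. The wrist picture shows the knob at (555,257) and the open fingers straddling its line. I'll check the knob centre and go down.

```bash
python3 -c "
from h import *
s=observe();c=capture('wrist');k=wristRt(c,s)
print(onz(c,(315,257),.131,**k),proj(c,(.6384,-.0494,.131),**k))
to((.6384,-.0494,.112),180)"
```

```text
[ 0.6359468  -0.05082929  0.131     ] [317.99801459 260.21341282]
shift mm [-4.2 -4.7 86.4] rot deg [  0.07   0.12 -10.37] pos [ 0.6349 -0.0441  0.1984] F [-0.77 -0.61  0.49] q [ 0.53  0.64 -0.83  1.3   0.46  1.39  1.11] w 0.05 t 9.6
```

In the tool's units: -10 degrees / 120 = -0.0833.

drive_tool(
  motion=[
    [-0.0005,-0.0025,0,0,0.0008,-0.0417,0.05],
    [-0.001,-0.005,0,0.0008,0.0025,-0.0833,0.05],
    [-0.001,-0.005,0.02,0.0008,0.0025,-0.0833,0.05],
    [-0.001,-0.005,0.04,0.0008,0.0025,-0.0833,0.05],
    [-0.001,-0.005,0.055,0.0008,0.0025,-0.0833,0.05],
    [-0.001,-0.005,0.07,0.0008,0.0025,-0.0833,0.05],
    [-0.001,-0.005,0.08,0.0008,0.0025,-0.0833,0.05],
    [-0.001,-0.005,0.086,0.0008,0.0025,-0.0833,0.05],
    [-0.001,-0.005,0.087,0.0008,0.0025,-0.0833,0.05],
    [-0.001,-0.005,0.087,0.0008,0.0025,-0.0833,0.05],
  ],
)

```text
time: 10.85
tool_pos: [0.6344, -0.0493, 0.1117]
eef_rot: [[-1.0, 0.004, -0.005], [0.004, 1.0, -0.001], [0.005, -0.001, -1.0]]
contact_force: [0.2, 0.4, 0.1]
grip_width: 0.0502
grip_force: 0.0
```

```bash
python3 -c "
from h import *
s=observe();c=capture('wrist');k=wristRt(c,s)
for dx in(-.015,0,.015):print(proj(c,(.6384,-.0494+dx,.131),**k))
to((.6384,-.0494,.112),180)
cv2.imwrite('pics/w5.png',c['img'][150:480,120:520])"
```

```text
[287.36077431 344.95824508]
[325.83235158 344.8707882 ]
[364.31302728 344.6519326 ]
shift mm [-3.9 -0.1 -0.2] rot deg [-0.07 -0.24 -0.21] pos [ 0.6345 -0.0493  0.1118] F [ 0.73 -1.27  1.1 ] q [ 0.54  0.73 -0.83  1.41  0.54  1.25  1.24] w 0.05 t 10.9
```

View pics/w5.png

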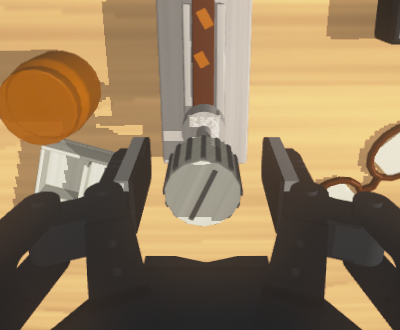

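The knob sits between the fingers: centre at crop (203,188), edges at 163 and 243. I'll shift 2.5 mm in x and close on it.

In the tool's units: -0.2 degrees / 120 = -0.0017.

drive_tool(
  motion=[
    [-0.001,0,0,0,-0.0017,0,0.05],
    [-0.0025,0,0,0,-0.0017,0,0.04],
    [-0.0025,0,0,0,-0.0017,0,0.034],
    [-0.0025,0,0,0,-0.0017,0,0.032],
    [-0.0025,0,0,0,-0.0017,0,0.03],
    [-0.0025,0,0,0,-0.0017,0,0.02],
    [-0.0025,0,0,0,-0.0017,0,0.02],
    [-0.0025,0,0,0,-0.0017,0,0.02],
    [-0.0025,0,0,0,-0.0017,0,0.02],
    [-0.0025,0,0,0,-0.0017,0,0.02],
  ],
  squeeze=40,
)

```text
time: 12.15
tool_pos: [0.6367, -0.0505, 0.1113]
eef_rot: [[-1.0, 0.005, -0.002], [0.005, 1.0, -0.003], [0.002, -0.003, -1.0]]
contact_force: [0.0, -5.1, 1.3]
grip_width: 0.0288
grip_force: 39.4
```

```bash
python3 -c "
from h import *
to((.637,-.0498,.112),180);print(observe()['wrist_torque'])"
```

```text
shift mm [-0.3  0.7 -0.7] rot deg [-0.16 -0.1  -0.26] pos [ 0.6367 -0.0505  0.1113] F [ 0.01 -5.12  1.25] q [ 0.54  0.73 -0.83  1.4   0.55  1.25  1.24] w 0.0288 t 12.15
[-1.01598935 -0.08140965 -0.00443709]
```

In the tool's units: 40 degrees / 120 = 0.3333.

drive_tool(
  motion=[
    [0,-0.001,0.0002,0,0,0.025,0.02],
    [0,-0.001,0.0005,0,0,0.0583,0.02],
    [0,-0.001,0.0008,0,0,0.0917,0.02],
    [0,-0.001,0.0011,0,0,0.125,0.02],
    [0,-0.001,0.0014,0,0,0.1667,0.02],
    [0,-0.001,0.0018,0,0,0.2083,0.02],
    [0,-0.001,0.0021,0,0,0.25,0.02],
    [0,-0.001,0.0025,0,0,0.2917,0.02],
    [0,-0.001,0.0028,0,0,0.3333,0.02],
    [0,-0.001,0.0028,0,0,0.3333,0.02],
  ],
)

```text
time: 13.4
tool_pos: [0.6369, -0.0499, 0.1085]
eef_rot: [[-0.764, 0.645, -0.001], [0.645, 0.764, -0.001], [0.0, -0.001, -1.0]]
contact_force: [1.3, -2.5, 0.8]
grip_width: 0.0289
grip_force: 39.5
```

```bash
python3 -c "
from h import *
to((.637,-.0498,.112),140);print(observe()['wrist_torque'])"
```

```text
shift mm [-0.   0.2 -3.5] rot deg [-0.08 -0.02 -0.15] pos [ 0.6369 -0.0499  0.1085] F [ 1.25 -2.52  0.85] q [ 0.46  0.68 -0.67  1.41  0.44  1.2   0.61] w 0.0289 t 13.4
[-0.59252998 -0.25269137 -0.10581078]
```

In the tool's units: 20 degrees / 120 = 0.1667.

drive_tool(
  motion=[
    [-0.0004,-0.0002,0.0002,0,0,0.025,0.02],
    [-0.0004,-0.0002,0.0004,0,0,0.05,0.02],
    [-0.0004,-0.0002,0.0006,0,0,0.075,0.02],
    [-0.0004,-0.0002,0.0008,0,0,0.1,0.02],
    [-0.0004,-0.0002,0.0011,0,0,0.125,0.02],
    [-0.0004,-0.0002,0.0013,0,0,0.15,0.02],
    [-0.0004,-0.0002,0.0014,0,0,0.1667,0.02],
    [-0.0004,-0.0002,0.0014,0,0,0.1667,0.02],
    [-0.0004,-0.0002,0.0014,0,0,0.1667,0.02],
    [-0.0004,-0.0002,0.0014,0,0,0.1667,0.02],
  ],
)

```text
time: 14.65
tool_pos: [0.6371, -0.0498, 0.1072]
eef_rot: [[-0.498, 0.867, -0.001], [0.867, 0.498, 0.0], [0.001, -0.001, -1.0]]
contact_force: [1.9, -0.7, 0.4]
grip_width: 0.0287
grip_force: 39.5
```

In the tool's units: 10 degrees / 120 = 0.0833.

drive_tool(
  motion=[
    [0,0,0.0002,0,0,0.025,0.02],
    [0,0,0.0004,0,0,0.05,0.02],
    [0,0,0.0006,0,0,0.075,0.02],
    [0,0,0.0007,0,0,0.0833,0.02],
    [0,0,0.0007,0,0,0.0833,0.02],
    [0,0,0.0007,0,0,0.0833,0.02],
    [0,0,0.0007,0,0,0.0833,0.02],
    [0,0,0.0007,0,0,0.0833,0.02],
    [0,0,0.0007,0,0,0.0833,0.02],
    [0,0,0.0007,0,0,0.0833,0.02],
  ],
)

```text
time: 15.9
tool_pos: [0.6372, -0.0499, 0.1066]
eef_rot: [[-0.339, 0.941, -0.001], [0.941, 0.339, -0.0], [0.0, -0.001, -1.0]]
contact_force: [3.5, 2.2, 0.1]
grip_width: 0.0286
grip_force: 39.6
```

In the tool's units: 12 degrees / 120 = 0.1.

drive_tool(
  motion=[
    [0.0001,0.0005,0.0002,0,0,0.025,0.02],
    [0.0001,0.0005,0.0004,0,0,0.05,0.02],
    [0.0001,0.0005,0.0006,0,0,0.075,0.02],
    [0.0001,0.0005,0.0008,0,0,0.1,0.02],
    [0.0001,0.0005,0.0008,0,0,0.1,0.02],
    [0.0001,0.0005,0.0008,0,0,0.1,0.02],
    [0.0001,0.0005,0.0008,0,0,0.1,0.02],
    [0.0001,0.0005,0.0008,0,0,0.1,0.02],
    [0.0001,0.0005,0.0008,0,0,0.1,0.02],
    [0.0001,0.0005,0.0008,0,0,0.1,0.02],
  ],
)

```text
time: 17.15
tool_pos: [0.6374, -0.0498, 0.1057]
eef_rot: [[-0.137, 0.991, -0.001], [0.991, 0.137, -0.0], [0.0, -0.001, -1.0]]
contact_force: [3.7, 3.6, 0.2]
grip_width: 0.0292
grip_force: 39.5
```

In the tool's units: 12 degrees / 120 = 0.1.

drive_tool(
  motion=[
    [0,0,0.0002,0,0,0.025,0.02],
    [0,0,0.0004,0,0,0.05,0.02],
    [0,0,0.0006,0,0,0.075,0.02],
    [0,0,0.0008,0,0,0.1,0.02],
    [0,0,0.0008,0,0,0.1,0.02],
    [0,0,0.0008,0,0,0.1,0.02],
    [0,0,0.0008,0,0,0.1,0.02],
    [0,0,0.0008,0,0,0.1,0.02],
    [0,0,0.0008,0,0,0.1,0.02],
    [0,0,0.0008,0,0,0.1,0.02],
  ],
)

```text
time: 18.4
tool_pos: [0.6376, -0.0498, 0.1049]
eef_rot: [[0.072, 0.997, -0.001], [0.997, -0.072, -0.0], [-0.0, -0.001, -1.0]]
contact_force: [4.9, 2.6, -0.7]
grip_width: 0.029
grip_force: 39.5
```

In the tool's units: 11 degrees / 120 = 0.0917.

drive_tool(
  motion=[
    [0.0004,0.0007,0.0002,0,0,0.025,0.02],
    [0.0004,0.0007,0.0004,0,0,0.05,0.02],
    [0.0004,0.0007,0.0006,0,0,0.075,0.02],
    [0.0004,0.0007,0.0008,0,0,0.0917,0.02],
    [0.0004,0.0007,0.0008,0,0,0.0917,0.02],
    [0.0004,0.0007,0.0008,0,0,0.0917,0.02],
    [0.0004,0.0007,0.0008,0,0,0.0917,0.02],
    [0.0004,0.0007,0.0008,0,0,0.0917,0.02],
    [0.0004,0.0007,0.0008,0,0,0.0917,0.02],
    [0.0004,0.0007,0.0008,0,0,0.0917,0.02],
  ],
)

```text
time: 19.65
tool_pos: [0.6378, -0.0499, 0.104]
eef_rot: [[0.262, 0.965, -0.002], [0.965, -0.262, -0.001], [-0.001, -0.002, -1.0]]
contact_force: [2.9, 3.3, 0.6]
grip_width: 0.0289
grip_force: 39.6
```

In the tool's units: 11 degrees / 120 = 0.0917.

drive_tool(
  motion=[
    [0,0,0.0002,0,0,0.025,0.02],
    [0,0,0.0004,0,0,0.05,0.02],
    [0,0,0.0006,0,0,0.075,0.02],
    [0,0,0.0008,0,0,0.0917,0.02],
    [0,0,0.0008,0,0,0.0917,0.02],
    [0,0,0.0008,0,0,0.0917,0.02],
    [0,0,0.0008,0,0,0.0917,0.02],
    [0,0,0.0008,0,0,0.0917,0.02],
    [0,0,0.0008,0,0,0.0917,0.02],
    [0,0,0.0008,0,0,0.0917,0.02],
  ],
)

```text
time: 20.9
tool_pos: [0.6379, -0.0499, 0.1032]
eef_rot: [[0.441, 0.897, -0.002], [0.897, -0.441, -0.001], [-0.001, -0.001, -1.0]]
contact_force: [4.3, 3.5, 1.6]
grip_width: 0.0292
grip_force: 39.6
```

In the tool's units: 8.6 degrees / 120 = 0.0717.

drive_tool(
  motion=[
    [0,0,0.0002,0,0,0.025,0.02],
    [0,0,0.0004,0,0,0.05,0.02],
    [0,0,0.0006,0,0,0.0717,0.02],
    [0,0,0.0006,0,0,0.0717,0.02],
    [0,0,0.0006,0,0,0.0717,0.02],
    [0,0,0.0006,0,0,0.0717,0.02],
    [0,0,0.0006,0,0,0.0717,0.02],
    [0,0,0.0006,0,0,0.0717,0.02],
    [0,0,0.0006,0,0,0.0717,0.02],
    [0,0,0.0006,0,0,0.0717,0.02],
  ],
)

```text
time: 22.15
tool_pos: [0.6381, -0.05, 0.1029]
eef_rot: [[0.571, 0.821, -0.001], [0.821, -0.571, -0.001], [-0.002, -0.0, -1.0]]
contact_force: [2.7, 4.5, 4.9]
grip_width: 0.0286
grip_force: 39.8
```

Contact: Fz jumped to 4.9 N and the sink stalled, so the arm has lifted about 0.2 mm. I'll ease the downward push and turn on by about 1.3 mm of thread, without sinking.

In the tool's units: 14 degrees / 120 = 0.1167.

drive_tool(
  motion=[
    [0.0005,0,-0.0003,0,0,0.0167,0.02],
    [0.0005,0,-0.0006,0,0,0.0333,0.02],
    [0.0005,0,-0.0006,0,0,0.0583,0.02],
    [0.0005,0,-0.0006,0,0,0.0833,0.02],
    [0.0005,0,-0.0006,0,0,0.1,0.02],
    [0.0005,0,-0.0006,0,0,0.1167,0.02],
    [0.0005,0,-0.0006,0,0,0.1167,0.02],
    [0.0005,0,-0.0006,0,0,0.1167,0.02],
    [0.0005,0,-0.0006,0,0,0.1167,0.02],
    [0.0005,0,-0.0006,0,0,0.1167,0.02],
  ],
)

```text
time: 23.4
tool_pos: [0.6382, -0.0502, 0.103]
eef_rot: [[0.753, 0.658, -0.002], [0.658, -0.753, -0.002], [-0.002, -0.0, -1.0]]
contact_force: [3.9, 2.3, 1.2]
grip_width: 0.0293
grip_force: 39.7
```

```bash
python3 -c "
from h import *
to((.638,-.05,.103),41);print(observe()['wrist_torque'])
for i in range(2):
  c=capture('side');print(observe()['contact_force'],observe()['tool_pos'])"
```

```text
shift mm [-0.1 -0.3 -0. ] rot deg [-0.    0.14  0.17] pos [ 0.6382 -0.0502  0.103 ] F [3.89 2.26 1.17] q [ 0.23  0.61 -0.29  1.42  0.18  1.14 -0.93] w 0.0293 t 23.4
[ 0.67710272 -0.90012861  0.04945542]
[4.16900952 3.00015566 0.40522075] [ 0.6382261  -0.05016173  0.10293341]
[3.80804168 1.53792764 1.19902369] [ 0.63823221 -0.05012291  0.10293059]
```

Integrating the turn against the drop puts the lift near 1.2 mm. To measure it, I'll pull up gently. The tool force at which the foot unloads divided by 8 N/mm is the lift.

drive_tool(
  motion=[
    [0,0,-0.0005,0,0,0,0.02],
    [0,0,-0.001,0,0,0,0.02],
    [0,0,-0.0015,0,0,0,0.02],
    [0,0,-0.002,0,0,0,0.02],
    [0,0,-0.0022,0,0,0,0.02],
    [0,0,-0.0022,0,0,0,0.02],
    [0,0,-0.0022,0,0,0,0.02],
    [0,0,-0.0022,0,0,0,0.02],
    [0,0,-0.0022,0,0,0,0.02],
    [0,0,-0.0022,0,0,0,0.02],
  ],
)

```text
time: 24.75
tool_pos: [0.6381, -0.0502, 0.1031]
eef_rot: [[0.753, 0.658, -0.003], [0.658, -0.753, -0.001], [-0.003, -0.001, -1.0]]
contact_force: [7.5, 3.5, -6.7]
grip_width: 0.0288
grip_force: 39.9
```

```bash
python3 -c "
from h import *
for i in range(4):
  c=capture('side');s=observe();print(s['contact_force'],s['tool_pos'])"
```

```text
[ 7.73947196  2.83134233 -7.1523507 ] [ 0.63813974 -0.05014438  0.10307375]
[ 7.29660168  2.6669145  -7.37134244] [ 0.63815586 -0.0501205   0.10311425]
[ 7.35948001  2.6583912  -7.34451557] [ 0.63815997 -0.05013747  0.1031059 ]
[ 7.19945847  3.02872246 -7.3010634 ] [ 0.63815785 -0.05015276  0.10310195]
```

drive_tool(
  motion=[
    [0,0,-0.0005,0,0,0,0.02],
    [0,0,-0.001,0,0,0,0.02],
    [0,0,-0.0013,0,0,0,0.02],
    [0,0,-0.0015,0,0,0,0.02],
    [0,0,-0.0015,0,0,0,0.02],
    [0,0,-0.0015,0,0,0,0.02],
    [0,0,-0.0015,0,0,0,0.02],
    [0,0,-0.0015,0,0,0,0.02],
    [0,0,-0.0015,0,0,0,0.02],
    [0,0,-0.0015,0,0,0,0.02],
  ],
)

```text
time: 26.2
tool_pos: [0.6381, -0.0501, 0.1034]
eef_rot: [[0.753, 0.658, -0.003], [0.658, -0.753, -0.001], [-0.003, -0.001, -1.0]]
contact_force: [8.5, 3.1, -10.4]
grip_width: 0.0288
grip_force: 40.2
```

```bash
python3 -c "
from h import *
for i in range(3):
  c=capture('side');s=observe();print(s['contact_force'],s['tool_pos'])"
```

```text
[  8.80226508   2.9976891  -10.52294726] [ 0.63810964 -0.050165    0.10345645]
[  9.25207987   2.75673535 -11.59112614] [ 0.63808991 -0.05014655  0.10345339]
[  8.16792608   3.08753628 -10.56961872] [ 0.63809091 -0.05012262  0.10343981]
```

The knee of the pull test lies at about −8 to −9 N, so the lift is about 1.1 mm and needs another 0.4 mm. I'll lower the grip back and turn 6° more.

In the tool's units: 6 degrees / 120 = 0.05.

drive_tool(
  motion=[
    [0,0,0.001,0,0,0,0.02],
    [0,0,0.002,0,0,0,0.02],
    [0,0,0.003,0,0,0,0.02],
    [0,0,0.0037,0,0,0,0.02],
    [0,0,0.0037,0,0,0.0167,0.02],
    [0,0,0.0037,0,0,0.0333,0.02],
    [0,0,0.0037,0,0,0.05,0.02],
    [0,0,0.0037,0,0,0.05,0.02],
    [0,0,0.0037,0,0,0.05,0.02],
    [0,0,0.0037,0,0,0.05,0.02],
  ],
)

```text
time: 27.6
tool_pos: [0.6383, -0.0502, 0.1029]
eef_rot: [[0.818, 0.575, -0.002], [0.575, -0.818, -0.002], [-0.002, 0.0, -1.0]]
contact_force: [4.3, 2.6, -0.1]
grip_width: 0.0288
grip_force: 41.0
```

```bash
python3 -c "
from h import *
for i in range(3):
  c=capture('side');s=observe();print(s['contact_force'],s['tool_pos'],np.degrees(np.arctan2(s['eef_rot'][1,0],s['eef_rot'][0,0])),s['wrist_torque'])"
```

```text
[4.22429914 2.61554896 0.25448603] [ 0.63828047 -0.05021063  0.10293195] 35.11030319006389 [ 0.65322941 -0.90530033  0.07577969]
[ 5.19108867  2.79644471 -0.16629467] [ 0.63827278 -0.05023573  0.10295983] 35.107091175709 [ 0.59247837 -0.93396102  0.02609242]
[4.91603176 3.01745314 1.02980853] [ 0.63828107 -0.05021832  0.10292678] 35.10895657728861 [ 0.5931181  -0.9271702   0.08819865]
```

drive_tool(
  motion=[
    [0,0,-0.001,0,0,0,0.02],
    [0,0,-0.002,0,0,0,0.02],
    [0,0,-0.003,0,0,0,0.02],
    [0,0,-0.0032,0,0,0,0.02],
    [0,0,-0.0032,0,0,0,0.02],
    [0,0,-0.0032,0,0,0,0.02],
    [0,0,-0.0032,0,0,0,0.02],
    [0,0,-0.0032,0,0,0,0.02],
    [0,0,-0.0032,0,0,0,0.02],
    [0,0,-0.0032,0,0,0,0.02],
  ],
)

```text
time: 29.0
tool_pos: [0.6382, -0.0502, 0.1032]
eef_rot: [[0.818, 0.575, -0.003], [0.575, -0.818, -0.001], [-0.003, -0.001, -1.0]]
contact_force: [8.4, 3.2, -10.9]
grip_width: 0.0284
grip_force: 40.3
```

```bash
python3 -c "
from h import *
for i in range(3):
  c=capture('side');s=observe();print(s['contact_force'],s['tool_pos'])"
```

```text
[  9.34391515   2.14684564 -10.13499289] [ 0.6381431  -0.05020954  0.10316371]
[  9.03930153   3.28592384 -10.80911266] [ 0.63814305 -0.05018753  0.10315344]
[  8.91173609   2.74675983 -10.30012012] [ 0.63814699 -0.05020362  0.10318427]
```

The foot stays loaded past −10.6 N with only the pads' give, and the turn count agrees: lift ≈ 1.5 mm. I'll lower back to neutral, release and rise.

drive_tool(
  motion=[
    [0,0,0.001,0,0,0,0.02],
    [0,0,0.002,0,0,0,0.02],
    [0,0,0.003,0,0,0,0.02],
    [0,0,0.0032,0,0,0,0.02],
    [0,0,0.0032,0,0,0,0.02],
    [0,0,0.0032,0,0,0,0.03],
    [0,0,0.0032,0,0,0,0.04],
    [0,0,0.0032,0,0,0,0.055],
    [0,0,0.0032,0,0,0,0.055],
    [0,0,0.0032,0,0,0,0.055],
  ],
)

```text
time: 30.4
tool_pos: [0.6379, -0.05, 0.1031]
eef_rot: [[0.817, 0.576, -0.002], [0.576, -0.817, -0.002], [-0.003, -0.0, -1.0]]
contact_force: [-1.2, -0.3, -0.8]
grip_width: 0.0546
grip_force: 0.0
```

drive_tool(
  motion=[
    [0,0,-0.01,0,0,0,0.055],
    [0,0,-0.025,0,0,0,0.055],
    [0,0,-0.045,0,0,0,0.055],
    [0,0,-0.07,0,0,0,0.055],
    [0,0,-0.09,0,0,0,0.055],
    [-0.04,-0.02,-0.11,0,0,0,0.055],
    [-0.08,-0.04,-0.12,0,0,0,0.055],
    [-0.12,-0.06,-0.12,0,0,0,0.055],
    [-0.16,-0.08,-0.12,0,0,0,0.055],
    [-0.16,-0.08,-0.12,0,0,0,0.055],
  ],
)

```text
time: 31.65
tool_pos: [0.4586, -0.0774, 0.2246]
eef_rot: [[0.818, 0.575, -0.003], [0.575, -0.818, -0.003], [-0.004, 0.001, -1.0]]
contact_force: [-0.1, 0.7, 0.5]
grip_width: 0.0551
grip_force: 0.0
```

```bash
python3 -c "
from h import *
a=capture('top');b=capture('side');s=observe();print(s['time'],s['tool_pos'],s['contact_force'])
o=np.zeros((600,800,3),np.uint8);o[:,:400]=cv2.resize(a['img'][155:275,350:430],None,fx=5,fy=5,interpolation=2)
o[:400,400:]=cv2.resize(b['img'][235:335,325:425],None,fx=4,fy=4,interpolation=2)
o[400:,400:]=cv2.resize(b['img'],(267,200))[:, :].copy() if 0 else 0
cv2.imwrite('pics/end.png',o);print((proj(a,(.6082-.08,-.0445,.043))-[349.6,154.6])*5)"
```

```text
31.75 [ 0.46237411 -0.0765015   0.22505479] [ 0.99320419  0.38719733 -0.53102166]
[196.95085068 502.14802823]
```

View pics/end.png

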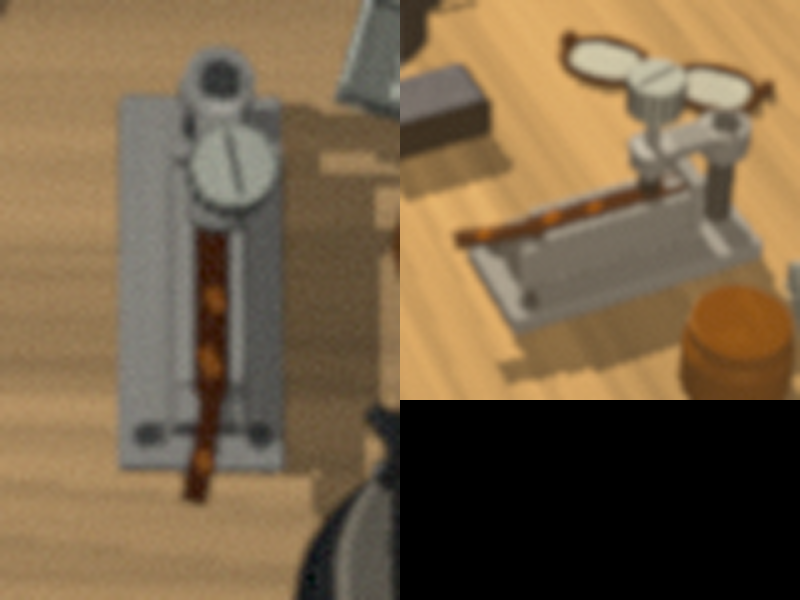

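The ear tip sits at crop (196,500), where home predicts (197,502), so the temple is home. The foot is on it and the bystanders are unmoved. As a cross-check on the lift, I'll measure the knob slot's angle before and after, and the arm's rise in the side view.

Run:
```python
from h import *
def slot(im,z):
    c=capture.__self__ if 0 else None
    return
a=capture('top');now=[a['img'].astype(float)]+[capture('top')['img'].astype(float) for _ in range(3)]
old=cv2.imread('pics/top0.png').astype(float)
def ang(im,cx,cy):
    g=cv2.resize(im.mean(2),None,fx=8,fy=8,interpolation=2);yy,xx=np.mgrid[:g.shape[0],:g.shape[1]]
    u=(xx+.5)/8-.5-cx;v=(yy+.5)/8-.5-cy;m=u*u+v*v<6.2**2
    w=np.clip(np.median(g[m])-8-g,0,None)*m
    w/=w.sum();mu,mv=(w*u).sum(),(w*v).sum();C=np.array([[(w*(u-mu)**2).sum(),(w*(u-mu)*(v-mv)).sum()],[0,(w*(v-mv)**2).sum()]])
    return np.degrees(.5*np.arctan2(-2*C[0,1],C[0,0]-C[1,1])).round(1),(mu.round(2),mv.round(2))
n=sum(now)/4
for z in(.131,):print('old',ang(old,*proj(a,(.6384,-.0494,z))))
for z in(.122,):print('new',ang(n,*proj(a,(.6384,-.0494,z))))
# arm rise in side view: column-top/arm region registration
b=capture('side');sn=sum(capture('side')['img'].astype(np.float32) for _ in range(4))/4;so=cv2.imread('pics/side0.png').astype(np.float32)
g=lambda i:cv2.cvtColor(i.astype(np.float32),cv2.COLOR_BGR2GRAY)
px=proj(b,(.66,-.0497,.072));p2=proj(b,(.66,-.0497,.0735));print('arm px',px,'1.5mm ->',p2-px)
x,y=px.astype(int)
for n_,(x0,x1,y0,y1) in dict(colarm=(x+2,x+24,y-14,y+8),ref=(x-50,x+20,y+18,y+45)).items():
    A,B=g(so)[y0:y1,x0:x1],g(sn)[y0:y1,x0:x1]
    print(n_,cv2.phaseCorrelate(A,B,cv2.createHanningWindow(A.shape[::-1],cv2.CV_32F)))
```

```text
old (np.float64(66.3), (np.float64(0.36), np.float64(-0.37)))
new (np.float64(-77.2), (np.float64(0.25), np.float64(-0.17)))
arm px [396.71912391 269.77338795] 1.5mm -> [ 0.04902712 -0.5332154 ]
colarm ((-0.1433221811031995, 0.21080712228272702), 0.9819678126109971)
ref ((-0.014132132735262815, 0.6088734145996675), 0.8452506877267312)
```

The slot turned 143.5°, matching the hand's 144.6°, so there was no slip. That gives a lift of about 1.5 mm.

```bash
python3 -c "
from rig import *
print(sign_off())"
```

```text
the job is handed in; nothing more can be done
None
```

The job is handed in at about 32 s of the 72 s limit: the temple is home against the stop, the knob is turned down about 144°, and the sprung arm has lifted about 1.5 mm by force and turn count (the side-view check was inconclusive).

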